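# Set the cuvette carriage and snap the light hood onto a photometer

### The arm

A 6-joint arm with a two-finger parallel gripper is mounted at the origin on the work surface. World frame = base frame: x ahead of the robot, y to its left, z up, the work surface at z = 0. Lengths are in m, angles in rad, forces in N, time in s.
With the tool pointing down it reaches from about 0.3 to 0.775 m from the base axis. Payload 14.6 kg.
Tool frame: the origin (TCP) lies at the very end of the fingers, on their centre line; the grasp point (between the pads) lies 19 mm behind it; z points along the fingers, y is the line along which they close (so a half turn about z gives the same grasp; the last joint's range is limited). The gripper opens to 94 mm and grips with 3 to 60 N. Pads are 16 mm wide; open, the fingers measure 119 mm over their backs; the gripper's body (75 mm by 177 mm) begins 78 mm behind the grasp point.
Start: joints at [1.276, 0.3, 1.521, -0, 1.321, -0.067], TCP at [0.124, 0.536, 0.205] pointing down, gripper open.
Joint ranges: [-3.03, 3.03], [-0.79, 2.21], [0.23, 2.52], [-1.04, 4.18], [0, 3.07], [-2.55, 2.55]. Speed limits (rad/s): [2.22, 2.22, 2.57, 3.14, 3.14, 3.14].

### API

Orientations are given as [roll, pitch, yaw] about the fixed x, y, z axes, in that order (R = Rz(yaw) Ry(pitch) Rx(roll)).
In Python, from station import ctrl gives the robot as it stands.
- The arm moves only by the tool move_arm, never from a script. Its argument "increments" is a list of rows, each a list of 7 numbers: the opening, from 0 (shut) to 1 (fully open), then the shift along the tool's x, y, z in units of 50 mm (1.0 is 50 mm), then the turn, a rotation vector about the tool's x, y, z in rad. In form: [[claw, tx, ty, tz, rx, ry, rz], ...]. A call has 1 to 20 rows; each row shifts and turns the commanded pose from where the row before left it, along the tool's axes as they then stand; what a row does not reach is not made up. A row lasts 1/10 s, in which the tool goes at most 50 mm and 8.59 degrees, less where a joint would pass 70% of its speed; a pose out of reach is approached as far as the arm can. A call is refused whole if a number of a shift passes 1 or a number of a turn 0.15, either way. A call with a gripper value outside its range is refused whole. The fingers move at their own pace and stop on an object; "force" is the grip in N (left out, the last holds). Time passes only in rows, so rows that do not move let the fingers close. It gives the time, the measured TCP pose, the force, the opening and the grip force at its end, in the units of the state.
- ctrl.get_obs(): the state, without advancing time (a new reading comes with each control period).
- ctrl.camera(name): name is "scene" or "top"; returns a dict with "color" (420x560x3 uint8, blue, green, red), "K" (3x3 intrinsics, pixels), "pose" (4x4, takes a point from camera to world coordinates). Camera axes: x right, y down, z forward; pixel columns grow to the right and rows downward; lengths in m; the calibration is good to about 2 mm. A picture is of the moment at which its call begins. There is no depth.
- ctrl.hand_in(): hands the job in; it is judged then, once.
Trained networks look in a picture, given as the dict that the camera call returned (one of the last four; its "shot" number tells which), for a name from the list of things; names that differ only in an ending like _2 or _b are one class to them, and where a whole thing is asked for, a point or a joint stands for the part that bears it (a point fixed in the world has none). Each returns a list of dicts, best first, with "conf" (0 to 1); they miss things now and then, are a little off and sometimes report something else, mostly with a low value. They report only what shows in the picture. A call takes as long as a camera call.
- ctrl.cut_out(name, picture): "mask" (420x560 bool, what is visible of it) and "centre" ([row, column] in pixels, amid what is visible of it).
The state is a dict: "time_s": time; "qpos": joint angles; "joint_vel": joint speeds; "tau": joint torques, N m; "ee_pos": TCP position; "eef_rot": TCP orientation; "force": force on the tool from outside, world axes, zero at the start; "moment": the same for the moment, N m; "grip_width": finger opening in m; "grip_force": force on a finger pad.
Only numpy, scipy, OpenCV 4.12 (cv2) and the standard library are available. Lean on these libraries where they do the work, as an engineer would, in place of code of your own. Each camera call takes 0.05 s, during which the arm holds its last target. There are 200 camera calls.

### The job

Push the photometer's cuvette carriage along its rail into the first click stop, so that its leading cuvette stands in the middle of the open measuring bay. Then fit the loose grey light hood over the bay, press it straight down until it snaps past the two sprung catches, and keep pressing it firmly into the rubber seal (about 10 N) for the dark reading: your program finishes while still holding it pressed down. Leave the beaker, the jar and the cuvette box where they are.

Things in the scene. Friction and masses are not known exactly. Their poses are not given: they have to be found in the camera images.
- photometer: White photometer fixed to the table; origin under the middle of its 320 mm base plate (12 mm high). y runs along the rail towards the measuring bay (90 mm from here), x across the rail away from the robot. Rail top 24 mm above the table. Beside the bay, the lamp housing (+x) is 84 mm high, reaching 130 mm from the bay's centre; the detector (-x) 63 mm high, reaching 100 mm.
- push_face (a point): Centre, 45 mm above the table, of the back face of the carriage's upright thumb plate: aluminium, 44 mm wide (x), 8 mm thick, from 24 to 66 mm above the table. Axes as the photometer's: push this face along +y. The carriage slides with about 0.5 N of friction. In the first click stop this face is 85 mm short of bay_seat along y.
- cuvette (a point): Top centre of the leading cuvette on the carriage, 12.5 mm square, its cap 79 mm above the table, 85 mm ahead of the push face. A second, equal cuvette stands 22 mm behind it.
- carriage (a joint): Carriage position along the rail, m, growing towards the bay. Starts at 0 to 0.06. First click stop at 0.125: a sprung ball climbs a bump from 0.116 (about 5 N), tips over it at 0.121 and settles within 3 mm of 0.125. The far side of the stop is higher: about 10 N drives it out past 0.130 to another stop at 0.147 (second cuvette); the rail ends at 0.153. It may be moved back.
- bay_seat (a point): Centre of the bay's mouth, level with the top of the free rubber seal, 74 mm above the table; axes as the photometer's. The bay is 65 mm wide in x between two white walls (70 mm high, 92 mm long, 35 mm thick) and 80 mm long in y between its jambs. On each wall a black rubber strip stands 4 mm proud, 35.5 to 44.5 mm from the centre in x.
- catch_axis (a point): Point in the middle of the bay at the height of the two sprung catches, 10 mm below bay_seat: round steel bars along y, 40 mm long, 4 mm radius, standing 4.5 mm out of the middle of each inner wall; they yield sideways.
- hood_grip (a point): Centre of the grip rib on the loose grey hood (about 120 g), which stands upright on the table, this point 62 mm above it. Rib: 14 mm thick in the hood's x, 56 mm long in its y, 40 mm high (20 mm above and below this point, to the hood's top face of 62 by 80 mm). Flange 92 (x) by 96 mm (y), its underside 40 mm below this point. On, with the seal just touched, this point is 40 mm above bay_seat.
- hood_skirt (a point): Centre of the lower edge of the hood's skirt, 62 mm below hood_grip. The skirt, 54 (x) by 73 mm (y) and 22 mm deep, drops into the bay, either way round, hood x along photometer x. Snap beads on its +x and -x faces, 6 mm up, measure 62 mm over both. Set on the catches, the flange is 12 mm above the seal; pressed with about 15 N it goes 6 mm down, snaps and the force falls to nothing.
- seal (a joint): How far the rubber seal is pressed down, m: 0 when free, 0.004 when flat. It takes 2 N to start and 3 N more for each mm.
- beaker: Bystander: loose glass beaker, 60 mm across, 75 mm high. Origin at the centre of its underside.
- jar: Bystander: loose white reagent jar with a screw cap, 64 mm across, 90 mm high. Origin at the centre of its underside.
- cuvette_box: Bystander: loose white open box of spare cuvettes, 80 by 110 mm, 53 mm high with the cuvettes. Origin at the centre of its underside.

How it is judged:
On the way, in this order (a step that is already met when the one before it is completed fails the run):
1. the carriage rests in the first click stop (value of joint carriage between 0.121 and 0.129 m and velocity of joint carriage between -0.01 and 0.01 m/s), for 0.3 s.
2. the hood is snapped home on the bay (z of hood_grip in the frame of bay_seat below 0.0415 m and horizontal distance between hood_grip and bay_seat below 0.006 m and angle between hood_grip's own z axis and vertical below 0.06 rad), for 0.2 s.
At the end, for the whole second after the job is handed in: Through the last second the carriage is in the first click stop (within 4 mm of 0.125), the hood is snapped on the bay, upright (within 0.06 rad), square to it (0.1 rad) and centred within 6 mm, and the fingers still press it down so that the seal is compressed by at least 1.5 mm (about 6 N) (value of joint carriage between 0.121 and 0.129 m and z of hood_grip in the frame of bay_seat below 0.0405 m and horizontal distance between hood_grip and bay_seat below 0.006 m and angle between the x axis of hood_grip and the x axis of bay_seat, either way round below 0.1 rad and angle between hood_grip's own z axis and vertical below 0.06 rad and value of joint seal above 0.0015 m and contact force between the fingers and hood above 2 N); the arm keeps its last pose, push and grip.
It fails at once if a bystander is moved by more than 30 mm or knocked over (distance of any of beaker, jar, cuvette_box from where it was at the start of the episode above 0.03 m or angle between any of beaker, jar, cuvette_box's own z axis and vertical above 0.5 rad).
It also fails if it takes over 72 s, if anything falls off the work surface, if the arm or the gripper's body presses on something with over 40 N, if the wrist force passes 120 N, or if a joint passes its speed limit or range.

## Working session

There is one attempt and no reset: what is moved stays moved. The work goes in short steps, Python scripts to look and compute and a tool call to move; the robot and the scene stay as the last step left them, time stands still between calls to the robot, and variables do not carry over. Pictures are saved under pics/ and viewed, at most 10 in all, crops included, and the job is handed in when it is done.

Besides the shell and the picture viewer there is one more tool, called after "Call:" as name([rows], argument=value, ...), one row to a line, values as JSON. move_arm: Moves the arm, as the interface text tells. Its arguments: {"type":"object","properties":{"increments":{"type":"array","items":{"type":"array","items":{"type":"number"}}},"force":{"type":"number"}},"required":["increments"]}

```bash
mkdir -p pics; ls; cat > h.py <<'E'
import numpy as np, cv2
from station import ctrl
def ray(p,uv):
    d=np.linalg.inv(p["K"])@np.array([uv[0],uv[1],1.]);T=np.array(p["pose"])
    return T[:3,3],T[:3,:3]@d
def at(p,uv,z):
    o,d=ray(p,uv);return o+d*(z-o[2])/d[2]
def proj(p,X):
    T=np.array(p["pose"]);c=T[:3,:3].T@(np.array(X)-T[:3,3]);u=p["K"]@c;return u[:2]/u[2]
E
python3 - <<'E'
from h import *
for c in("scene","top"):
    p=ctrl.camera(c);cv2.imwrite(f"pics/{c}0.png",p["color"])
    print(c,np.round(p["pose"],3).tolist(),np.round(p["K"],1).tolist())
    for n,z in(("photometer",.03),("push_face",.045),("cuvette",.079),("hood_grip",.062),("hood_skirt",.04),("beaker",.04),("jar",.09),("cuvette_box",.05)):
        for r in ctrl.cut_out(n,p)[:2]:
            v,u=r["centre"];m=r["mask"];ys,xs=np.where(m)
            print(n,round(r["conf"],2),(round(u),round(v)),m.sum(),xs.min(),xs.max(),ys.min(),ys.max(),np.round(at(p,(u,v),z),3))
print(ctrl.get_obs())
E
```

```text
pics
scene [[0.731, 0.557, -0.393, 0.994], [0.682, -0.589, 0.434, -0.481], [0.01, -0.585, -0.811, 0.871], [0.0, 0.0, 0.0, 1.0]] [[489.4, 0.0, 273.9], [0.0, 489.4, 205.1], [0.0, 0.0, 1.0]]
photometer 0.86 (304, 164) 8871 216 376 105 212 [0.556 0.1   0.03 ]
push_face 0.68 (279, 155) 1018 256 302 137 176 [0.508 0.07  0.045]
cuvette 0.8 (282, 157) 926 256 301 137 175 [0.535 0.048 0.079]
hood_grip 0.74 (142, 222) 1741 112 170 197 246 [ 0.44  -0.259  0.062]
jar 0.66 (230, 345) 1504 211 248 316 366 [ 0.754 -0.318  0.09 ]
jar 0.3 (303, 163) 8768 217 376 105 210 [0.584 0.059 0.09 ]
cuvette_box 0.72 (327, 296) 2645 296 365 263 331 [ 0.806 -0.125  0.05 ]
top [[-0.012, -0.989, 0.148, 0.428], [-1.0, 0.01, -0.016, -0.056], [0.014, -0.148, -0.989, 1.144], [0.0, 0.0, 0.0, 1.0]] [[537.2, 0.0, 274.5], [0.0, 537.2, 205.3], [0.0, 0.0, 1.0]]
photometer 0.77 (180, 240) 12412 112 273 164 296 [0.524 0.122 0.03 ]
push_face 0.65 (207, 250) 1015 181 231 233 263 [0.501 0.066 0.045]
cuvette 0.94 (207, 247) 1057 180 231 233 264 [0.505 0.062 0.079]
hood_grip 0.68 (358, 292) 2096 331 390 265 323 [ 0.413 -0.239  0.0
[... 246 characters left out ...]
13 92 132 [ 0.794 -0.106  0.05 ]
{'time_s': 0.9, 'qpos': array([ 1.27640326e+00,  2.99885574e-01,  1.52103118e+00, -6.27226890e-06,
        1.32071220e+00, -6.66014559e-02]), 'joint_vel': array([ 0.00119052,  0.00063824,  0.00036944, -0.00069986, -0.00021355,
        0.00067269]), 'tau': array([-2.57856891e-04, -5.31674051e+01, -3.52897096e+01,  7.08772475e-02,
        2.15298176e-02, -6.18266859e-05]), 'ee_pos': array([0.12420237, 0.5357659 , 0.20544029]), 'eef_rot': array([-3.14155603e+00,  3.64776300e-06,  2.91380259e+00]), 'force': array([-0.19907222, -0.0020338 , -0.59926951]), 'moment': array([-0.03804223,  0.0121058 ,  0.02944153]), 'grip_force': 0.0, 'grip_width': 0.0934694020523559}
```

```bash
python3 - <<'E'
import cv2
a=cv2.imread("pics/top0.png")[130:340,100:420];cv2.imwrite("pics/t1.png",cv2.resize(a,(800,525),interpolation=cv2.INTER_CUBIC))
a=cv2.imread("pics/scene0.png")[85:265,100:390];cv2.imwrite("pics/s1.png",cv2.resize(a,(800,497),interpolation=cv2.INTER_CUBIC))
E
```

```text
(no output)
```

View pics/t1.png

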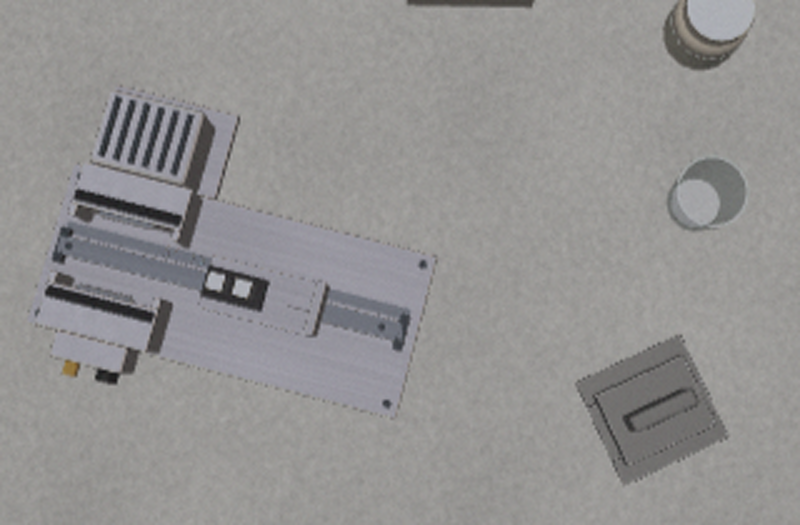

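View pics/s1.png

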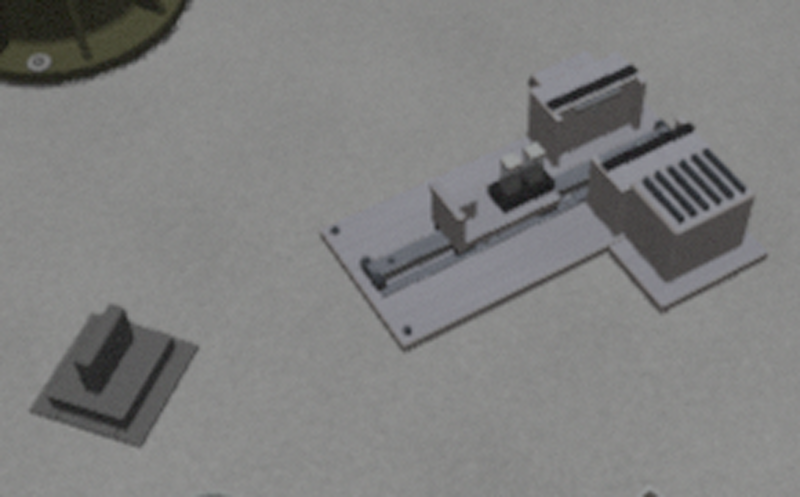

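```bash
cat >> h.py <<'E'
def load():
    import pickle;return pickle.load(open("top.pkl","rb"))
E
python3 - <<'E'
from h import *
import pickle
p=ctrl.camera("top");pickle.dump({k:p[k] for k in("K","pose","color")},open("top.pkl","wb"))
c=lambda P,z:np.array([at(p,(x/2.5+100-.3,y/2.5+130-.3),z) for x,y in P])
ang=lambda d:np.degrees(np.arctan2(d[1],d[0]))
S=c([(75,195),(180,218),(47,291),(153,316)],.074);print("bay",S.mean(0),ang(S[0]-S[1]),ang(S[2]-S[3]),np.linalg.norm(S[0]-S[1]),np.linalg.norm(S[0]-S[2]))
B=c([(437,257),(395,417)],.012);print("base end",B,np.linalg.norm(B[0]-B[1]),ang(B[0]-B[1]))
T=c([(326,283),(314,336)],.066);print("plate top back",T,T.mean(0),np.linalg.norm(T[0]-T[1]))
F=c([(682,336),(577,381),(626,485),(728,438)],.024);print("flange",F.mean(0),[np.linalg.norm(F[i]-F[i-1]) for i in range(4)],ang(F[1]-F[0]),ang(F[2]-F[3]),ang(F[0]-F[3]),ang(F[1]-F[2]))
R=c([(624,415),(692,388),(698,404),(630,432)],.082);print("rib",R.mean(0),ang(R[0]-R[1]),ang(R[3]-R[2]),[np.linalg.norm(R[i]-R[i-1]) for i in range(4)])
th=np.radians((ang(S[0]-S[1])+ang(S[2]-S[3]))/2);b=S.mean(0)
y=np.array([np.cos(th),np.sin(th)]);print("yaxis",y,"push rel y",(T.mean(0)[:2]-b[:2])@y,"x",(T.mean(0)[:2]-b[:2])@[y[1],-y[0]])
print("base rel",[((q[:2]-b[:2])@y,(q[:2]-b[:2])@[y[1],-y[0]]) for q in B])
E
```

```text
bay [0.53780631 0.18528506 0.074     ] 77.00058476626137 76.17393044529409 0.0865486526052357 0.07936350366447648
base end [[ 0.53932401 -0.07341551  0.012     ]
 [ 0.40623589 -0.03688873  0.012     ]] 0.1380096169245949 -15.347249051984468
plate top back [[0.51402601 0.01677749 0.066     ]
 [0.47180804 0.02633586 0.066     ]] [0.49291703 0.02155668 0.066     ] 0.04328648002842916
flange [ 0.40981269 -0.25021092  0.024     ] [np.float64(0.09084925116922736), np.float64(0.09558512031925814), np.float64(0.09277973560099309), np.float64(0.09298304363782861)] 112.13583119042666 113.29382790610559 22.455892878893646 24.068228035121887
rib [ 0.41063174 -0.24625635  0.082     ] 110.48527586780475 111.13983636784285 [np.float64(0.01381462949706654), np.float64(0.057810473394017875), np.float64(0.01314510618375477), np.float64(0.05800859525729982)]
yaxis [0.23196424 0.97272431] push rel y -0.16967528552243372 x -0.005685774171047339
base rel [(np.float64(-0.25129227894302864), np.float64(0.06148558225312614)), (np.float64(-0.24663347505268454), np.float64(-0.07644537841192814))]
```

Call:
move_arm([
  [0,0,0,0,0,0,0.1463],
  [0,0,0,0,0,0,0.1463],
  [0,0,0,0,0,0,0.1463],
  [0,0,0,0,0,0,0.1463],
  [0,0,0,0,0,0,0.1463],
  [0,0,0,0,0,0,0.1463],
  [0,0,0,0,0,0,0.1463],
  [0,0,0,0,0,0,0.1463],
  [0,0,0,0,0,0,0.1463],
  [0,0,0,0,0,0,0.1463],
  [0,0,0,0,0,0,0.1463],
  [0,0,0,0,0,0,0],
], force=30)

```text
time_s: 2.15
ee_pos: [0.1242, 0.5358, 0.2055]
eef_rot: [3.142, -0.0, 1.302]
force: [0.6, -0.7, 0.4]
grip_width: 0.0022
grip_force: 0.0
```

Call:
move_arm([
  [0,-0.547,0.614,0,0,0,0],
  [0,-0.547,0.614,0,0,0,0],
  [0,-0.547,0.614,0,0,0,0],
  [0,-0.547,0.614,0,0,0,0],
  [0,-0.547,0.614,0,0,0,0],
  [0,-0.547,0.614,0,0,0,0],
  [0,-0.547,0.614,0,0,0,0],
  [0,-0.547,0.614,0,0,0,0],
  [0,-0.547,0.614,0,0,0,0],
  [0,-0.547,0.614,0,0,0,0],
  [0,-0.547,0.614,0,0,0,0],
  [0,-0.547,0.614,0,0,0,0],
  [0,-0.547,0.614,0,0,0,0],
  [0,-0.547,0.614,0,0,0,0],
  [0,-0.547,0.614,0,0,0,0],
  [0,-0.547,0.614,0,0,0,0],
  [0,0,0,0,0,0,0],
  [0,0,0,0,0,0,0],
])

```text
time_s: 3.95
ee_pos: [0.4828, -0.016, 0.2052]
eef_rot: [-3.141, -0.0, 1.306]
force: [-0.2, 1.2, -0.4]
grip_width: 0.0006
grip_force: 0.0
```

Call:
move_arm([
  [0,0,0,0.6,0,0,0],
  [0,0,0,0.6,0,0,0],
  [0,0,0,0.6,0,0,0],
  [0,0,0,0.6,0,0,0],
  [0,0,0,0.5,0,0,0],
  [0,0,0,0.36,0,0,0],
  [0,0,0,0,0,0,0],
  [0,0,0,0,0,0,0],
])

```text
time_s: 4.75
ee_pos: [0.483, -0.0149, 0.0432]
eef_rot: [3.141, -0.0, 1.307]
force: [-0.7, -1.2, 0.3]
grip_width: 0.0009
grip_force: 0.0
```

```bash
python3 - <<'E'
from h import *
p=ctrl.camera("scene");cv2.imwrite("pics/s2.png",cv2.resize(p["color"][85:265,190:390],(800,720))[:600])
print(ctrl.get_obs()["force"],ctrl.get_obs()["ee_pos"])
E
```

```text
[ 0.48534215 -0.32529048  0.50361844] [ 0.48331406 -0.01511254  0.04362132]
```

View pics/s2.png

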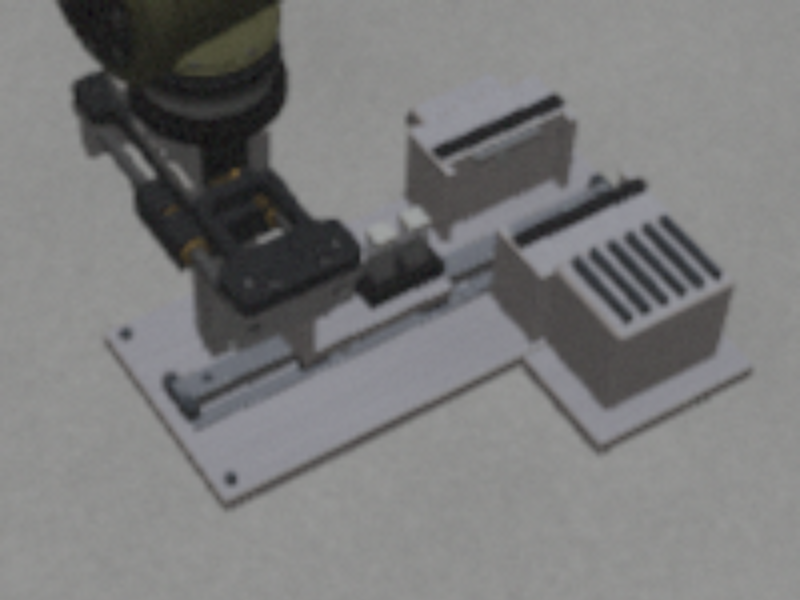

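Call:
move_arm([
  [0,0.3,0,0,0,0,0],
  [0,0.3,0,0,0,0,0],
  [0,0.2,0,0,0,0,0],
  [0,0.2,0,0,0,0,0],
  [0,0.2,0,0,0,0,0],
  [0,0.2,0,0,0,0,0],
  [0,0.2,0,0,0,0,0],
  [0,0.1,0,0,0,0,0],
  [0,0.1,0,0,0,0,0],
  [0,0,0,0,0,0,0],
  [0,0,0,0,0,0,0],
])

```text
time_s: 5.9
ee_pos: [0.5065, 0.0711, 0.0423]
eef_rot: [-3.141, 0.0, 1.304]
force: [0.1, 0.5, 0.2]
grip_width: 0.0007
grip_force: 0.0
```

```bash
python3 - <<'E'
from h import *
print(ctrl.get_obs()["force"],ctrl.get_obs()["ee_pos"])
p=ctrl.camera("top")
cv2.imwrite("pics/t2.png",cv2.resize(p["color"][155:305,105:305],(800,600),interpolation=cv2.INTER_CUBIC))
E
```

```text
[0.08616278 0.48679841 0.15599041] [0.5065226  0.07109661 0.04233263]
```

View pics/t2.png

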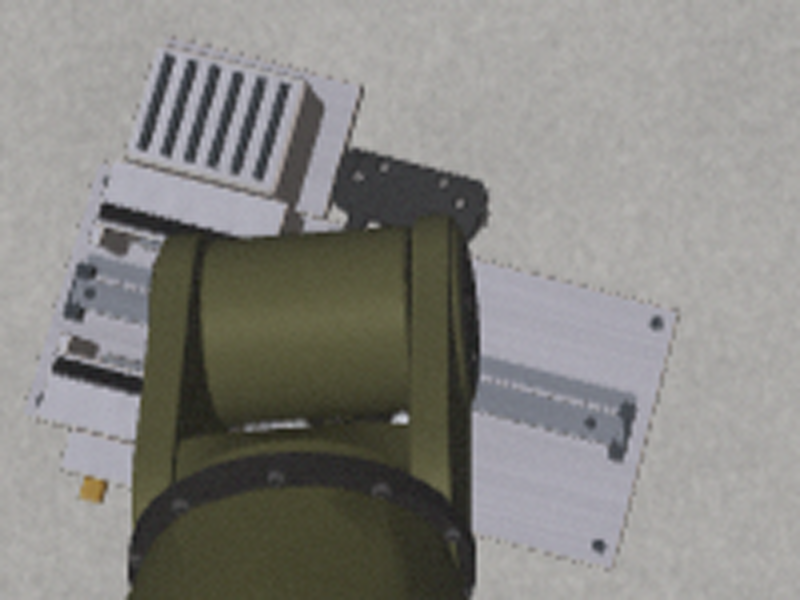

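Call:
move_arm([
  [0,0.1,0,0,0,0,0],
  [0,0.1,0,0,0,0,0],
  [0,0.04,0,0,0,0,0],
  [0,0,0,0,0,0,0],
  [0,0,0,0,0,0,0],
])

```text
time_s: 6.45
ee_pos: [0.5098, 0.0828, 0.0425]
eef_rot: [3.142, -0.0, 1.305]
force: [0.3, 0.3, 0.2]
grip_width: 0.0004
grip_force: 0.0
```

Call:
move_arm([
  [0,0.04,0,0,0,0,0],
  [0,0,0,0,0,0,0],
  [0,0,0,0,0,0,0],
])

```text
time_s: 6.75
ee_pos: [0.5103, 0.0847, 0.0425]
eef_rot: [3.142, -0.0, 1.304]
force: [0.0, 0.1, -0.2]
grip_width: 0.0008
grip_force: 0.0
```

Call:
move_arm([
  [0,0.04,0,0,0,0,0],
  [0,0,0,0,0,0,0],
  [0,0,0,0,0,0,0],
])

```text
time_s: 7.05
ee_pos: [0.5108, 0.0867, 0.0424]
eef_rot: [3.142, 0.0, 1.305]
force: [0.7, -0.0, 0.5]
grip_width: 0.0005
grip_force: 0.0
```

Call:
move_arm([
  [0,0.03,0,0,0,0,0],
  [0,0,0,0,0,0,0],
  [0,0,0,0,0,0,0],
])

```text
time_s: 7.35
ee_pos: [0.5112, 0.088, 0.0424]
eef_rot: [-3.142, 0.0, 1.305]
force: [0.1, -2.3, 0.0]
grip_width: 0.0002
grip_force: 1.1
```

Call:
move_arm([
  [0,0.03,0,0,0,0,0],
  [0,0,0,0,0,0,0],
  [0,0,0,0,0,0,0],
])

```text
time_s: 7.65
ee_pos: [0.5116, 0.0897, 0.0424]
eef_rot: [3.142, -0.0, 1.305]
force: [-0.2, -0.7, 0.4]
grip_width: 0.0006
grip_force: 0.4
```

Call:
move_arm([
  [0,0.02,0,0,0,0,0],
  [0,0,0,0,0,0,0],
  [0,0,0,0,0,0,0],
])

```text
time_s: 7.95
ee_pos: [0.512, 0.0906, 0.0424]
eef_rot: [3.141, -0.0, 1.305]
force: [0.1, -0.9, -0.9]
grip_width: 0.0003
grip_force: 0.0
```

Call:
move_arm([
  [0,0.02,0,0,0,0,0],
  [0,0,0,0,0,0,0],
  [0,0,0,0,0,0,0],
])

```text
time_s: 8.25
ee_pos: [0.5122, 0.0915, 0.0424]
eef_rot: [3.142, -0.0, 1.305]
force: [0.6, 1.2, -0.3]
grip_width: 0.0001
grip_force: 0.0
```

Call:
move_arm([
  [0,0.02,0,0,0,0,0],
  [0,0,0,0,0,0,0],
  [0,0,0,0,0,0,0],
])

```text
time_s: 8.55
ee_pos: [0.5124, 0.0924, 0.0425]
eef_rot: [3.142, -0.0, 1.305]
force: [-0.3, -0.1, -0.8]
grip_width: 0.0004
grip_force: 0.0
```

```bash
python3 - <<'E'
from h import *
F=[]
for i in range(3):
    p=ctrl.camera("scene");F.append(ctrl.get_obs()["force"])
print(np.mean(F,0),ctrl.get_obs()["ee_pos"])
cv2.imwrite("pics/s3.png",cv2.resize(p["color"][100:200,250:390],(800,571),interpolation=cv2.INTER_CUBIC))
y=np.array([.262,.965,0]);b=np.array([.5378,.1853,0])
for c in(.115,.120,.125,.130): # leading cuvette top centre pixel in crop
    for d in(0,-.022):
        q=(proj(p,b+y*(c-.125+d)+[0,0,.079])-[250,100])*800/140;print(c,d,q.round())
E
```

```text
[-0.24973003 -0.07248666 -0.64097694] [0.51242616 0.09238024 0.04245467]
0.115 0 [401. 150.]
0.115 -0.022 [355. 170.]
0.12 0 [411. 145.]
0.12 -0.022 [365. 166.]
0.125 0 [421. 140.]
0.125 -0.022 [376. 161.]
0.13 0 [432. 136.]
0.13 -0.022 [386. 156.]
```

View pics/s3.png

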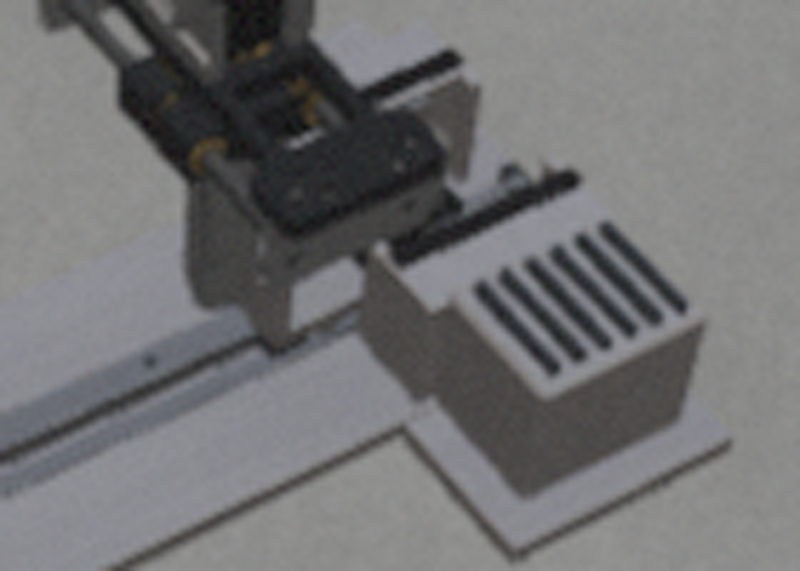

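Call:
move_arm([
  [0,-0.2,0,0,0,0,0],
  [0,-0.2,0,0,0,0,0],
  [0,0,0,-0.5,0,0,0],
  [0,0,0,-0.7,0,0,0],
  [0,0,0,-0.7,0,0,0],
  [0,0,0,-0.55,0,0,0],
  [0,-0.8365,-0.023,0,0,0,0],
  [0,-0.8365,-0.023,0,0,0,0],
  [0,-0.8365,-0.023,0,0,0,0],
  [0,-0.8365,-0.023,0,0,0,0],
  [0,-0.8365,-0.023,0,0,0,0],
  [0,-0.8365,-0.023,0,0,0,0],
  [0,-0.8365,-0.023,0,0,0,0],
  [0,-0.8365,-0.023,0,0,0,0],
  [0.5,0,0,0,0,0,-0.13],
  [0.5,0,0,0,0,0,-0.13],
  [0.5,0,0,0,0,0,-0.13],
  [0.5,0,0,0,0,0,-0.13],
  [0.5,0,0,0,0,0,-0.13],
  [0.5,0,0,0,0,0,0],
])

```text
time_s: 10.7
ee_pos: [0.4096, -0.2477, 0.1649]
eef_rot: [-3.142, -0.0, 1.956]
force: [0.2, -0.1, -0.0]
grip_width: 0.0446
grip_force: 0.0
```

```bash
python3 - <<'E'
from h import *
s=ctrl.camera("scene");p=ctrl.camera("top")
A=cv2.resize(p["color"][175:285,108:218],(400,400),interpolation=cv2.INTER_CUBIC)
B=cv2.resize(s["color"][90:200,280:390],(400,400),interpolation=cv2.INTER_CUBIC)
cv2.imwrite("pics/c1.png",np.hstack([A,B]))
y=np.array([.262,.965,0]);b=np.array([.5378,.1853,0])
for c in(.115,.120,.125,.130):
    print(c,[((proj(p,b+y*(c-.125+d)+[0,0,.079])-[108,175])*400/110).round() for d in(0,-.022)],[((proj(s,b+y*(c-.125+d)+[0,0,.079])-[280,90])*400/110).round() +[400,0] for d in(0,-.022)])
print(ctrl.get_obs()["ee_pos"],ctrl.get_obs()["eef_rot"])
for r in ctrl.cut_out("cuvette",p)[:2]: print(r["conf"],r["centre"])
E
```

```text
0.115 [array([151., 209.]), array([190., 220.])] [array([546., 132.]), array([517., 145.])]
0.12 [array([142., 207.]), array([181., 217.])] [array([552., 129.]), array([523., 142.])]
0.125 [array([133., 205.]), array([172., 215.])] [array([559., 126.]), array([530., 139.])]
0.13 [array([124., 203.]), array([163., 213.])] [array([566., 123.]), array([537., 136.])]
[ 0.40980858 -0.2475741   0.16495152] [-3.14157358e+00  2.21011349e-05  1.95017564e+00]
0.9 [237.0, 165.0]
0.17 [291.5, 344.5]
```

View pics/c1.png

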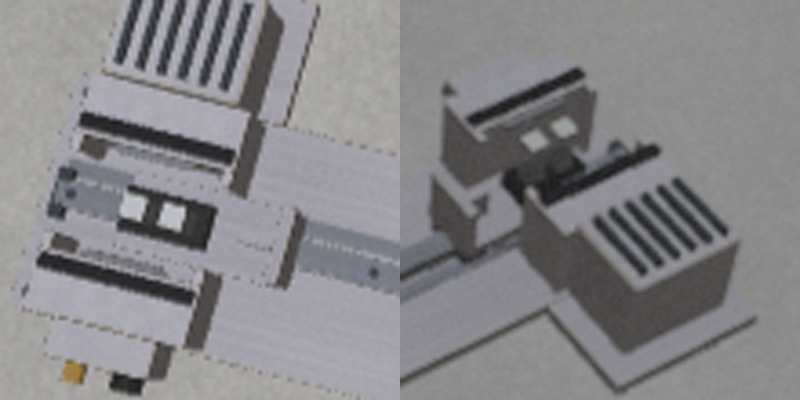

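Call:
move_arm([
  [0.5,0,0,0.5,0,0,0],
  [0.5,0,0,0.5,0,0,0],
  [0.5,0,0,0.5,0,0,0],
  [0.5,0,0,0.4,0,0,0],
  [0.5,0,0,0.3,0,0,0],
  [0.5,0,0,0.18,0,0,0],
  [0.5,0,0,0,0,0,0],
  [0.5,0,0,0,0,0,0],
])

```text
time_s: 11.65
ee_pos: [0.4104, -0.2475, 0.0465]
eef_rot: [3.141, 0.001, 1.954]
force: [-0.7, 0.4, -0.3]
grip_width: 0.0471
grip_force: 0.0
```

Call:
move_arm([
  [0,0,0,0,0,0,0],
  [0,0,0,0,0,0,0],
  [0,0,0,0,0,0,0],
  [0,0,0,0,0,0,0],
  [0,0,0,0,0,0,0],
  [0,0,0,0,0,0,0],
  [0,0,0,0,0,0,0],
  [0,0,0,0,0,0,0],
], force=50)

```text
time_s: 12.45
ee_pos: [0.4103, -0.2473, 0.0461]
eef_rot: [3.141, 0.0, 1.955]
force: [-1.2, 0.8, 3.0]
grip_width: 0.0141
grip_force: 49.9
```

```bash
python3 - <<'E'
from h import *
o=ctrl.get_obs();print(o["ee_pos"],o["eef_rot"],o["force"],o["grip_width"])
p=ctrl.camera("top");g=p["color"].max(2)
sub=(g<75).astype(np.uint8);sub[:,:110]=0;sub[:,200:]=0;sub[:195]=0;sub[265:]=0
n,l,st,ce=cv2.connectedComponentsWithStats(sub)
C=[]
for i in range(1,n):
    if st[i,4]>60:
        pts=np.argwhere(l==i)[:,::-1].astype(np.float32);r=cv2.minAreaRect(pts);print(st[i],r)
        if max(r[1])>35:
            bp=cv2.boxPoints(r);W=np.array([at(p,q,.074)[:2] for q in bp]);C.append(at(p,ce[i],.074))
            vx=cv2.fitLine(pts,cv2.DIST_L2,0,.01,.01).ravel();a=at(p,vx[2:]-20*vx[:2],.074)-at(p,vx[2:]+20*vx[:2],.074);print(C[-1],np.degrees(np.arctan2(a[1],a[0])))
print(np.mean(C,0))
E
```

```text
[ 0.41026848 -0.24728022  0.04605921] [3.14149917e+00 9.24134846e-05 1.95451302e+00] [-1.17344593  0.81015325  3.04662447] 0.01413336761864419
[130 206  43  14 162] ((150.77947998046875, 212.35757446289062), (43.41615676879883, 3.7909584045410156), 14.420774459838867)
[0.57651176 0.17520334 0.074     ] 74.84314307333545
[140 226  27  18 198] ((153.50942993164062, 234.2169952392578), (24.99962043762207, 12.225089073181152), 15.945395469665527)
[118 244  43  14 162] ((139.151611328125, 250.91041564941406), (43.41615676879883, 3.9016427993774414), 14.420774459838867)
[0.49963507 0.19659344 0.074     ] 75.09146743057089
[0.53807342 0.18589839 0.074     ]
```

Call:
move_arm([
  [0,0,0,-0.2,0,0,0],
  [0,0,0,-0.4,0,0,0],
  [0,0,0,-0.5,0,0,0],
  [0,0,0,-0.5,0,0,0],
  [0,0,0,-0.5,0,0,0],
  [0,0,0,-0.4,0,0,0],
  [0,0,0,-0.3,0,0,0],
  [0,0,0,0,0,0,0],
])

```text
time_s: 13.3
ee_pos: [0.4107, -0.2477, 0.1881]
eef_rot: [3.14, 0.003, 1.954]
force: [-0.3, 0.3, -2.5]
grip_width: 0.0134
grip_force: 49.9
```

```bash
python3 - <<'E'
from h import *
from scipy.optimize import minimize
p=load();im=cv2.GaussianBlur(p["color"],(3,3),0).max(2)
g=im[255:335,320:400];t,m=cv2.threshold(g,0,255,cv2.THRESH_OTSU);m=(m==0).astype(np.uint8)
n,l,st,c=cv2.connectedComponentsWithStats(m);i=1+st[1:,4].argmax();m=(l==i).astype(np.uint8);cs,_=cv2.findContours(m,0,2);cv2.drawContours(m,cs,-1,1,-1)
print(t,st[i])
m4=cv2.resize(m.astype(np.float32),(640,640),interpolation=cv2.INTER_LINEAR)
def sil(x,y,a):
    o=np.zeros((640,640),np.uint8);R=np.array([[np.cos(a),-np.sin(a)],[np.sin(a),np.cos(a)]])
    for bx,by,z0,z1 in((.046,.048,.022,.025),(.031,.040,.022,.042),(.007,.028,.042,.082)):
        P=[proj(p,[*(R@[sx*bx,sy*by]+[x,y]),z]) for sx in(-1,1) for sy in(-1,1) for z in(z0,z1)]
        h=cv2.convexHull(((np.array(P)-[320,255]+.5)*8-.5).round().astype(np.int32));cv2.fillConvexPoly(o,h,1)
    return o
f=lambda v:np.abs(sil(v[0]/100,v[1]/100,v[2])-m4).sum()/64
best=min((minimize(f,[41+dx,-24.8+dy,.38+da],method="Nelder-Mead",options=dict(initial_simplex=[[41+dx,-24.8+dy,.38+da],[41.5+dx,-24.8+dy,.38+da],[41+dx,-24.3+dy,.38+da],[41+dx,-24.8+dy,.45+da]])) for dx in(-.3,.3) for dy in(-.3,.3) for da in(-.05,.05)),key=lambda r:r.fun)
print(best.x,best.fun,m.sum(),np.degrees(best.x[2]))
o=ctrl.get_obs();print(o["ee_pos"],o["eef_rot"],o["force"],o["grip_width"])
E
```

```text
132.0 [  10    9   61   60 2137]
[ 41.03915382 -24.86032334   0.41234625] 70.6201171875 2137 23.62569956868447
[ 0.41071284 -0.24767639  0.1880786 ] [3.13983117e+00 2.86614035e-03 1.95449110e+00] [-0.25411104  0.29998906 -2.5332687 ] 0.013388299474257591
```

Call:
move_arm([
  [0,0,0,0,0,0,0.1291],
  [0,0,0,0,0,0,0.1291],
  [0,0,0,0,0,0,0.1291],
  [0,0,0,0,0,0,0.1291],
  [0,0,0,0,0,0,0.1291],
  [0,0.3,0.0182,0,0,0,0],
  [0,0.754,0.0182,0,0,0,0],
  [0,0.754,0.0182,0,0,0,0],
  [0,0.754,0.0182,0,0,0,0],
  [0,0.754,0.0182,0,0,0,0],
  [0,0.754,0.0182,0,0,0,0],
  [0,0.754,0.0182,0,0,0,0],
  [0,0.754,0.0182,0,0,0,0],
  [0,0.754,0.0182,0,0,0,0],
  [0,0.754,0.0182,0,0,0,0],
  [0,0.754,0.0182,0,0,0,0],
  [0,0.754,0.0182,0,0,0,0],
  [0,0.454,0.0182,0,0,0,0],
  [0,0,0,0,0,0,0],
  [0,0,0,0,0,0,0],
])

```text
time_s: 15.3
ee_pos: [0.5382, 0.1865, 0.1849]
eef_rot: [-3.14, 0.001, 1.31]
force: [-1.8, -0.4, -1.0]
grip_width: 0.0137
grip_force: 49.9
```

```bash
python3 - <<'E'
from h import *
s=ctrl.camera("scene");p=ctrl.camera("top");o=ctrl.get_obs();print(o["ee_pos"],o["eef_rot"],o["force"],o["grip_width"])
A=s["color"][60:200,270:400].copy();A=cv2.resize(A,(520,560),interpolation=cv2.INTER_CUBIC)
# expected flange corners from TCP pose: grip=TCP+16mm
t=o["ee_pos"];x=np.array([.966,-.259,0]);y=np.array([.259,.966,0])
for d,col in((0,(0,0,255)),):
  for sx in(-1,1):
    for sy in(-1,1):
      q=(proj(s,t+sx*.046*x+sy*.048*y-y*.001+[0,0,.016-.040])-[270,60]+.5)*4-.5
      cv2.circle(A,tuple(int(v) for v in q),3,col,-1)
cv2.imwrite("pics/s5.png",A)
E
```

```text
[0.53844292 0.18580387 0.18552241] [-3.14092566e+00  5.52669763e-04  1.30830248e+00] [ 0.43456691  0.20930375 -1.3355921 ] 0.013896191477056846
```

View pics/s5.png

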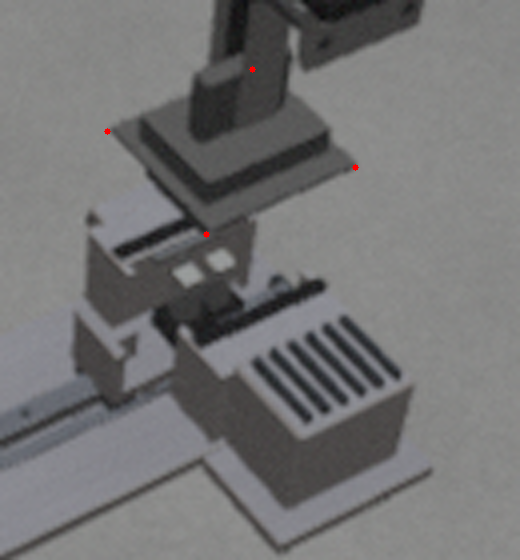

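```bash
python3 - <<'E'
from h import *
s=ctrl.camera("scene")
b=np.array([.5381,.1859,.074]);y=np.array([.259,.966,0]);x=np.array([.966,-.259,0])
for n,(u,v) in dict(det0=(469,120),det1=(584,72),lamp0=(544,200),lamp1=(659,150),).items():
    w=at(s,((u-400+.5)/400*110+280-.5,(v+.5)/400*110+90-.5),.074)-b;print(n,w@x*1e3,w@y*1e3)
E
```

```text
det0 -39.00449632964055 -42.92310323667743
det1 -36.49923644443453 44.497177390739054
lamp0 41.5941395463608 -41.886660258240774
lamp1 44.46808740766662 43.46633797150714
```

Call:
move_arm([
  [0,0,0.01,0.3,0,0,0],
  [0,0,0,0.3,0,0,0],
  [0,0,0,0.2,0,0,0],
  [0,0,0,0.2,0,0,0],
  [0,0,0,0.1,0,0,0],
  [0,0,0,0.1,0,0,0],
  [0,0,0,0.1,0,0,0],
  [0,0,0,0.1,0,0,0],
  [0,0,0,0,0,0,0],
  [0,0,0,0,0,0,0],
])

```text
time_s: 16.45
ee_pos: [0.5393, 0.1865, 0.116]
eef_rot: [3.142, -0.0, 1.309]
force: [0.5, 1.2, -1.0]
grip_width: 0.0136
grip_force: 49.9
```

Call:
move_arm([
  [0,0,0,0.04,0,0,0],
  [0,0,0,0.04,0,0,0],
  [0,0,0,0,0,0,0],
  [0,0,0,0,0,0,0],
])

```text
time_s: 16.85
ee_pos: [0.5392, 0.1865, 0.1119]
eef_rot: [-3.142, 0.0, 1.309]
force: [0.4, -0.2, -2.0]
grip_width: 0.0136
grip_force: 49.9
```

Call:
move_arm([
  [0,0,0,0.03,0,0,0],
  [0,0,0,0.03,0,0,0],
  [0,0,0,0,0,0,0],
  [0,0,0,0,0,0,0],
])

```text
time_s: 17.25
ee_pos: [0.5392, 0.1867, 0.1093]
eef_rot: [-3.142, -0.0, 1.309]
force: [-3.8, 1.5, 5.3]
grip_width: 0.0139
grip_force: 50.0
```

Call:
move_arm([
  [0,0,0,0.03,0,0,0],
  [0,0,0,0.03,0,0,0],
  [0,0,0,0,0,0,0],
  [0,0,0,0,0,0,0],
])

```text
time_s: 17.65
ee_pos: [0.5395, 0.1869, 0.1071]
eef_rot: [3.141, -0.001, 1.309]
force: [-6.1, 0.8, 11.1]
grip_width: 0.0136
grip_force: 50.0
```

Call:
move_arm([
  [0,0,0,0.03,0,0,0],
  [0,0,0,0.03,0,0,0],
  [0,0,0,0,0,0,0],
  [0,0,0,0,0,0,0],
])

```text
time_s: 18.05
ee_pos: [0.539, 0.1867, 0.1026]
eef_rot: [-3.141, -0.0, 1.309]
force: [-0.7, 3.9, -2.6]
grip_width: 0.0136
grip_force: 50.0
```

Call:
move_arm([
  [0,0,-0.01,0.04,0,0,0],
  [0,0,0,0.04,0,0,0],
  [0,0,0,0,0,0,0],
  [0,0,0,0,0,0,0],
  [0,0,0,0,0,0,0],
])

```text
time_s: 18.55
ee_pos: [0.5385, 0.1864, 0.0985]
eef_rot: [-3.141, 0.001, 1.309]
force: [0.7, 0.1, -6.5]
grip_width: 0.0137
grip_force: 49.9
```

Call:
move_arm([
  [0,0,0,0.03,0,0,0],
  [0,0,0,0,0,0,0],
  [0,0,0,0,0,0,0],
  [0,0,0,0,0,0,0],
])

```text
time_s: 18.95
ee_pos: [0.539, 0.1867, 0.0979]
eef_rot: [3.141, -0.0, 1.309]
force: [-0.7, 0.1, 1.8]
grip_width: 0.014
grip_force: 49.9
```

Call:
move_arm([
  [0,0,0,0.03,0,0,0],
  [0,0,0,0,0,0,0],
  [0,0,0,0,0,0,0],
  [0,0,0,0,0,0,0],
])

```text
time_s: 19.35
ee_pos: [0.539, 0.1867, 0.0964]
eef_rot: [3.141, -0.0, 1.309]
force: [-0.3, -1.4, 6.7]
grip_width: 0.0138
grip_force: 49.9
```

Call:
move_arm([
  [0,0,0,0.025,0,0,0],
  [0,0,0,0,0,0,0],
  [0,0,0,0,0,0,0],
  [0,0,0,0,0,0,0],
  [0,0,0,0,0,0,0],
  [0,0,0,0,0,0,0],
])

```text
time_s: 19.95
ee_pos: [0.5391, 0.1867, 0.0955]
eef_rot: [3.141, -0.001, 1.309]
force: [-1.3, -0.8, 8.2]
grip_width: 0.0138
grip_force: 49.9
```

```bash
python3 - <<'E'
from h import *
for i in range(5):
    s=ctrl.camera("scene");o=ctrl.get_obs();print(o["force"].round(1),o["ee_pos"].round(4),o["eef_rot"].round(3))
cv2.imwrite("pics/s6.png",cv2.resize(s["color"][70:210,270:400],(520,560),interpolation=cv2.INTER_CUBIC))
E
```

```text
[-1.9 -1.6  8. ] [0.539  0.1867 0.0955] [ 3.141e+00 -1.000e-03  1.309e+00]
[-2.2 -0.8  8. ] [0.5391 0.1867 0.0954] [ 3.141e+00 -1.000e-03  1.309e+00]
[-2.7 -1.8  8.1] [0.5391 0.1867 0.0955] [ 3.141 -0.     1.309]
[-1.7 -1.   7.8] [0.5391 0.1867 0.0955] [ 3.141e+00 -1.000e-03  1.309e+00]
[-2.1 -0.8  8.4] [0.5391 0.1867 0.0955] [ 3.141e+00 -1.000e-03  1.309e+00]
```

View pics/s6.png

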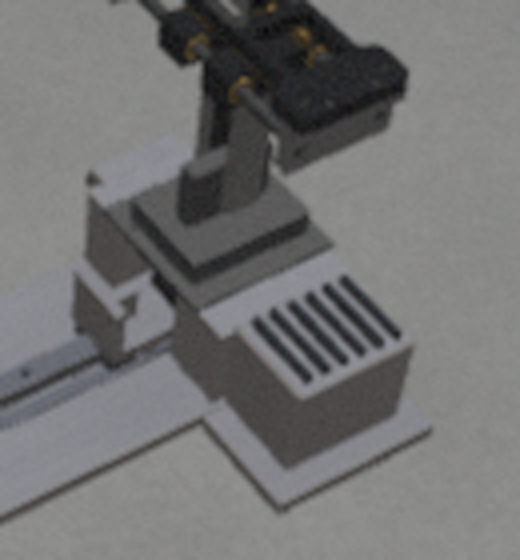

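Call:
move_arm([
  [0,0,0,0.01,0,0,0],
  [0,0,0,0,0,0,0],
  [0,0,0,0,0,0,0],
  [0,0,0,0,0,0,0],
  [0,0,0,0,0,0,0],
])

```text
time_s: 20.7
ee_pos: [0.5391, 0.1867, 0.0951]
eef_rot: [3.141, -0.001, 1.309]
force: [-2.8, -1.5, 9.6]
grip_width: 0.0136
grip_force: 49.9
```

```bash
python3 - <<'E'
from h import *
print(ctrl.get_obs()["force"]);print(ctrl.hand_in())
E
```

```text
[-2.77297331 -1.45642012  9.61899903]
the job is handed in; nothing more can be done
None
```

I handed the job in at 20.7 s with the carriage in the first click stop and the hood snapped onto the bay and still held down at about 10 N; no verdict came back, so this rests on the force readings and pictures.

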